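# Load the slide-staining kit tray, low box first, tall bottle last

## Task

Load the grey kit tray beside the microscope: first lay the small white-and-teal box of microscope slides flat in the compartment marked with a dark rectangle and let go of it, and only then stand the amber dropper bottle (the one with the black rubber bulb) upright in the compartment marked with a dark disc, because once the tall bottle stands there it blocks the reach to the box's place. Lower both in by hand rather than dropping them, and do not tip the bottle over.

Things in the scene. Friction and masses are not known exactly. Their poses are not given: they have to be found in the camera images.
- kit_tray: Fixed grey tray before the balance: 112 (x) x 124 (y) mm, origin under its centre on the worktop. Floor 4 mm thick; rims and divider 4 mm thick, 12 mm high over the worktop. Bays, each 104 mm in x: slide-box bay 52 mm in y, centre at tray (0, +32) mm, dark rectangle on its floor; bottle bay 60 mm in y, centre (0, -28) mm, dark disc on its floor. Tall microscope right of it all, front at x = 0.48 m, y = -0.1 to 0.05.
- slide_box_center (a point): Centre (14.5 mm above its underside) of the white and teal slide box lying flat between the tray and the microscope: 32 (its x) x 84 (its y) x 29 mm high, 80 g. Grip its upper half across the 32 mm width, so that the fingers stay above the tray's rims. In the tray its long side lies along the tray's x, either way round.
- dropper_bottle_center (a point): Centre (50 mm above its underside) of the dropper bottle standing behind the slide box, left of the microscope: round amber body, 36 mm across and straight up to 42 mm, shoulder to 60 mm, black collar 22 mm across to 71 mm, bulb 14 mm across to 100 mm; 45 g. Grip the body with the fingertips 28 to 45 mm above the worktop. The amber screw-cap bottles right of the microscope are bystanders.
Mind the look-alikes: they are no part of the job. Of the things that look like the part that bears dropper_bottle_center, the larger one is meant.

How it is judged:
On the way, in this order (a step that is already met when the one before it is completed fails the run):
1. the slide box is lowered into the slide-box bay in the fingers (x of slide_box_center in the frame of kit_tray between -0.016 and 0.016 m and y of slide_box_center in the frame of kit_tray between 0.016 and 0.048 m and z of slide_box_center in the frame of kit_tray below 0.04 m and contact force between the fingers and slide_box above 0.5 N), for 0.05 s.
2. the slide box lies in the slide-box bay, released, while the bottle is still away from the tray (x of slide_box_center in the frame of kit_tray between -0.016 and 0.016 m and y of slide_box_center in the frame of kit_tray between 0.016 and 0.048 m and z of slide_box_center in the frame of kit_tray below 0.0235 m and contact force between the fingers and slide_box below 0.1 N and horizontal distance between dropper_bottle_center and kit_tray above 0.09 m), for 0.1 s.
3. the bottle is lowered into the bottle bay in the fingers (x of dropper_bottle_center in the frame of kit_tray between -0.036 and 0.036 m and y of dropper_bottle_center in the frame of kit_tray between -0.044 and -0.012 m and z of dropper_bottle_center in the frame of kit_tray below 0.077 m and contact force between the fingers and dropper_bottle above 0.5 N), for 0.05 s.
At the end, for the whole second after the job is handed in: Slide box flat on the floor of its bay, centre within 16 mm of the bay's centre each way; dropper bottle upright (0.1 rad) on the floor of its bay, centre within 36 mm along the tray's x and 16 mm along y; both released and at rest (x of slide_box_center in the frame of kit_tray between -0.016 and 0.016 m and y of slide_box_center in the frame of kit_tray between 0.016 and 0.048 m and z of slide_box_center in the frame of kit_tray below 0.0235 m and x of dropper_bottle_center in the frame of kit_tray between -0.036 and 0.036 m and y of dropper_bottle_center in the frame of kit_tray between -0.044 and -0.012 m and z of dropper_bottle_center in the frame of kit_tray below 0.059 m and angle between dropper_bottle_center's own z axis and vertical below 0.1 rad and linear speed of each of slide_box, dropper_bottle below 0.02 m/s); the robot touches nothing.
It fails at once if the dropper bottle is tipped over (more than 0.6 rad) (angle between dropper_bottle_center's own z axis and vertical above 0.6 rad).
It also fails if it takes over 58 s, if anything falls off the work surface, if the arm or the gripper's body presses on something with over 40 N, if the wrist force passes 120 N, or if a joint passes its speed limit or range.

## Robot

A 6-joint arm with a two-finger parallel gripper is mounted at the origin on a cart in front of the work surface, level with it; the furniture and walls round the work are solid. World frame = base frame: x ahead of the robot, y to its left, z up, the work surface at z = 0. Lengths are in m, angles in rad, forces in N, time in s.
With the tool pointing down it reaches from about 0.375 to 0.9 m from the base axis. Payload 3.1 kg.
Tool frame: the origin (TCP) lies on the centre line of the jaws, within the pads' length; the fingertips stand manip.finger_overhang ahead of it and the grasp point (between the pads) lies 11 mm behind it (manip.finger_overhang is the distance from the TCP to the fingertips, in m); y points along the fingers, z is the direction in which the jaws open and shut, and the axes are right-handed (so a half turn about y gives the same grasp; the last joint's range is limited). The gripper opens to 85 mm and grips with 20 to 120 N. Pads are 22 mm wide; open, the fingers measure 114 mm over their backs; the gripper's body (76 mm by 85 mm) begins 54 mm behind the grasp point. The pads swing forward as they close: fully open they stand 13 mm farther back than shut.
Start: joints at [-1.48, 0.527, 1.433, -0, 1.181, -0.178], TCP at [0.166, -0.603, 0.239] pointing down, gripper open.
Joint ranges: [-3.08, 3.08], [-0.75, 2.2], [0.22, 2.44], [-1.43, 4.57], [0, 2.65], [-2.85, 2.85]. Speed limits (rad/s): [2.79, 2.79, 3.14, 3.14, 3.14, 3.14].

## Interface

Orientations are given as a unit quaternion [x, y, z, w].
In Python, from station import manip gives the robot as it stands.
- The arm moves only by the tool send_rows, never from a script. Its argument "plan" is a list of rows, each an object with "linear": the shift along the tool's x, y, z in units of 30 mm (1.0 is 30 mm), a list of three; "roll": the turn about the tool's y in units of 6 degrees (1.0 is 6 degrees). In form: [{"linear": [tx, ty, tz], "roll": roll}, ...]. A call has exactly 5 rows; each row shifts and turns the commanded pose from where the row before left it, along the tool's axes as they then stand; what a row does not reach is not made up. A row lasts 1/8 s, in which the tool goes at most 62.5 mm and 10.7 degrees, less where a joint would pass 70% of its speed; a pose out of reach is approached as far as the arm can. A call is refused whole if a number of a shift passes 1 or a number of a turn 1, either way. A call with a gripper value outside its range is refused whole. "claw" is the finger opening in mm, from 0 to 85.4, set as the call begins (left out, the last holds). The fingers move at their own pace and stop on an object; "force" is the grip in N (left out, the last holds). Time passes only in rows, so rows that do not move let the fingers close, or fill a call up. It gives the time, the measured TCP pose, the force and the opening at its end, in the units of the state.
- manip.sense(): the state, without advancing time (a new reading comes with each control period).
- manip.snapshot(name): name is "scene" or "top" or "wrist"; returns the picture (420x560x3 uint8, blue, green, red); there is no depth.
- manip.get_calibration(name): a dict with "fovy" (degrees; the focal length in pixels is half the picture's height over the tangent of half this angle, whatever the lens; pixels are square), "cx", "cy" (the principal point, pixels), "cam_to_world" (4x4, takes a point from camera to world coordinates); the wrist camera has in their place "tool_from_camera" (4x4, takes a point from camera to tool coordinates, whose origin is the TCP and whose axes are the tool frame's). Camera axes: x right, y down, z forward; pixel columns grow to the right and rows downward; lengths in m; the calibration is good to about 2 mm. The wrist camera is an equidistant fisheye: a pixel r from the principal point sees the ray r / f radians off the axis. A picture is of the moment at which its call begins: read the wrist's pose just before it. get_calibration takes no time and is no camera call.
- manip.sign_off(): hands the job in, once; it reports no verdict.
Trained networks look in the newest picture that a camera, given by its name, has taken for a name from the list of things; names that differ only in an ending like _2 or _b are one class to them, and where a whole thing is asked for, a point or a joint stands for the part that bears it (a point fixed in the world has none). Each returns a list of dicts, best first, with "p" (0 to 1); they miss things now and then, are a little off and sometimes report something else, mostly with a low value. They report only what shows in the picture. A call takes as long as a camera call. They do not tell look-alikes from the thing itself.
- manip.look_for(camera, query): "extent" ([left, top, right, bottom] in pixels, round what is visible of it).
The state is a dict: "t": time; "q": joint angles; "qd": joint speeds; "tau": joint torques, N m; "tcp_pos": TCP position; "tool_rot": TCP orientation; "force": force on the tool from outside, world axes, zero at the start; "ft_torque": the same for the moment, N m; "finger_gap": opening from 0.0 (shut) to 1.0 (fully open).
Only numpy, scipy, OpenCV 4.12 (cv2) and the standard library are available. Lean on these libraries where they do the work, as an engineer would, in place of code of your own. Each camera call takes 0.05 s, during which the arm holds its last target.

## Working session

There is one attempt and no reset: what is moved stays moved. The work goes in short steps, Python scripts to look and compute and a tool call to move; the robot and the scene stay as the last step left them, time stands still between calls to the robot, and variables do not carry over. Pictures are saved under pics/ and viewed, and the job is handed in when it is done.

Besides the shell and the picture viewer there is one more tool, called after ">>>" as a command line: name --argument value ..., lists and objects as JSON in quotes. send_rows: Moves the arm, as the interface text tells. Its arguments: {"type":"object","properties":{"plan":{"type":"array"},"claw":{"type":"number"},"force":{"type":"number"}},"required":["plan"]}

```bash
ls; mkdir -p pics
cat > h.py <<'E'
import numpy as np,cv2
from station import manip
from scipy.spatial.transform import Rotation as R
def shot(n,f):
    s=manip.sense(); im=np.array(manip.snapshot(n)); cv2.imwrite('pics/'+f,im); return s,im
def ray(n,u,v,s=None):
    c=manip.get_calibration(n)
    f=210/np.tan(np.radians(c['fovy'])/2)
    x,y=u-c['cx'],v-c['cy']
    if n=='wrist':
        r=np.hypot(x,y);a=r/f
        d=np.array([np.sin(a)*x/r,np.sin(a)*y/r,np.cos(a)]) if r>0 else np.array([0,0,1.])
        T=np.eye(4);T[:3,:3]=R.from_quat(s['tool_rot']).as_matrix();T[:3,3]=s['tcp_pos']
        M=T@np.array(c['tool_from_camera'])
    else:
        d=np.array([x/f,y/f,1]);M=np.array(c['cam_to_world'])
    return M[:3,3],M[:3,:3]@d
def atz(n,u,v,z,s=None):
    o,d=ray(n,u,v,s);return o+d*(z-o[2])/d[2]
def proj(n,p,s=None):
    c=manip.get_calibration(n);f=210/np.tan(np.radians(c['fovy'])/2)
    if n=='wrist':
        T=np.eye(4);T[:3,:3]=R.from_quat(s['tool_rot']).as_matrix();T[:3,3]=s['tcp_pos']
        M=T@np.array(c['tool_from_camera'])
    else: M=np.array(c['cam_to_world'])
    q=M[:3,:3].T@(np.array(p)-M[:3,3])
    if n=='wrist':
        a=np.arctan2(np.hypot(q[0],q[1]),q[2]);k=f*a/np.hypot(q[0],q[1]);return np.array([c['cx']+k*q[0],c['cy']+k*q[1]])
    return np.array([c['cx']+f*q[0]/q[2],c['cy']+f*q[1]/q[2]])
E
python3 - <<'E'
from h import *
s,_=shot('scene','scene0.png');shot('top','top0.png')
for n in ('top','scene'):
  for k in ('kit_tray','slide_box_center','dropper_bottle_center'):
    print(n,k,[(np.round(d['extent']),round(d['p'],2)) for d in manip.look_for(n,k)])
print(s, manip.finger_overhang)
for n in('top','scene'):print(np.round(manip.get_calibration(n)['cam_to_world'],3),manip.get_calibration(n)['fovy'])
print(np.round(R.from_quat(s['tool_rot']).as_matrix(),3))
E
```

```text
pics
top kit_tray [(array([181., 202., 251., 268.]), 0.78)]
top slide_box_center []
top dropper_bottle_center [(array([302., 181., 320., 202.]), 0.66)]
scene kit_tray [(array([186., 250., 281., 321.]), 0.74)]
scene slide_box_center [(array([325., 214., 373., 247.]), 0.91)]
scene dropper_bottle_center [(array([284., 166., 305., 218.]), 0.73), (array([272., 205., 286., 242.]), 0.72)]
{'t': 0.0, 'q': array([-1.48050079e+00,  5.28472956e-01,  1.43392645e+00,  2.39292886e-05,
        1.18141000e+00, -1.78462019e-01]), 'qd': array([ 3.86277715e-05, -4.19583017e-04, -4.09898137e-04, -5.95154790e-04,
       -1.45413836e-03,  6.34709543e-04]), 'tau': array([-7.05730326e-04, -4.42352951e+01, -1.78026402e+01, -4.13470389e-04,
        8.44409340e-03, -5.21515886e-06]), 'tcp_pos': array([ 0.16595076, -0.60182513,  0.23832176]), 'tool_rot': array([-0.09468883,  0.70151467, -0.6999494 ,  0.09477354]), 'force': array([ 0.25334779, -0.26818739,  0.03102359]), 'ft_torque': array([ 0.01449847, -0.00609722,  0.03373581]), 'finger_gap': 1.0015272755231976} 0.008
[[-0.021 -0.981  0.193  0.33 ]
 [-0.999  0.015 -0.031  0.23 ]
 [ 0.027 -0.194 -0.981  0.892]
 [ 0.     0.     0.     1.   ]] 55.46323431282934
[[-0.654 -0.469  0.594 -0.026]
 [-0.756  0.386 -0.528  0.673]
 [ 0.018 -0.794 -0.607  0.592]
 [ 0.     0.     0.     1.   ]] 44.05585662266272
[[-0.964 -0.     0.266]
 [-0.266  0.002 -0.964]
 [-0.    -1.    -0.002]]
```

View pics/scene0.png

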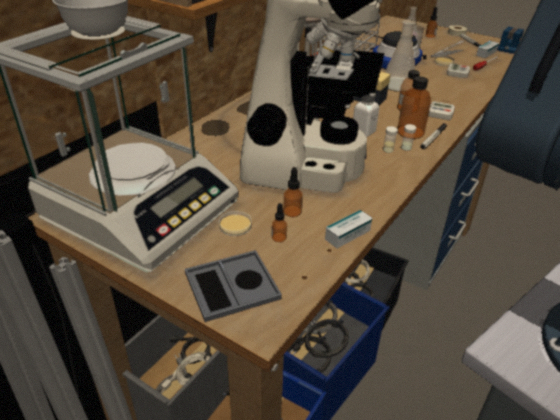

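View pics/top0.png

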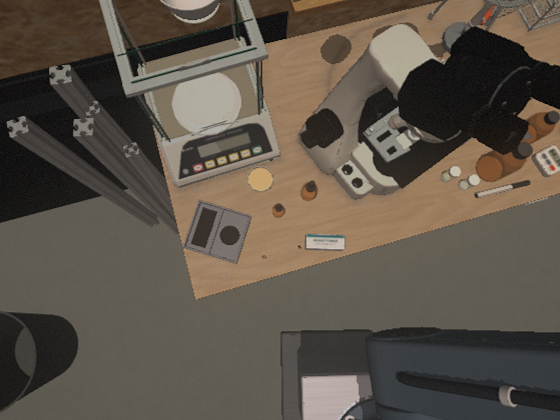

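Run:
```python
import cv2
a=cv2.imread('pics/top0.png');b=cv2.imread('pics/scene0.png')
cv2.imwrite('pics/top0c.png',cv2.resize(a[160:285,170:370],None,fx=4,fy=4,interpolation=2))
cv2.imwrite('pics/scene0c.png',cv2.resize(b[155:330,180:390],None,fx=3.4,fy=3.4,interpolation=2))
```

```text
(no output)
```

View pics/top0c.png

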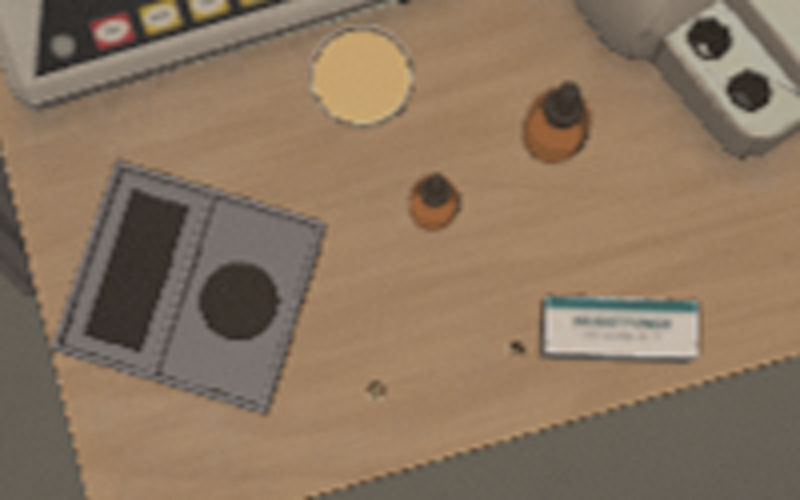

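View pics/scene0c.png

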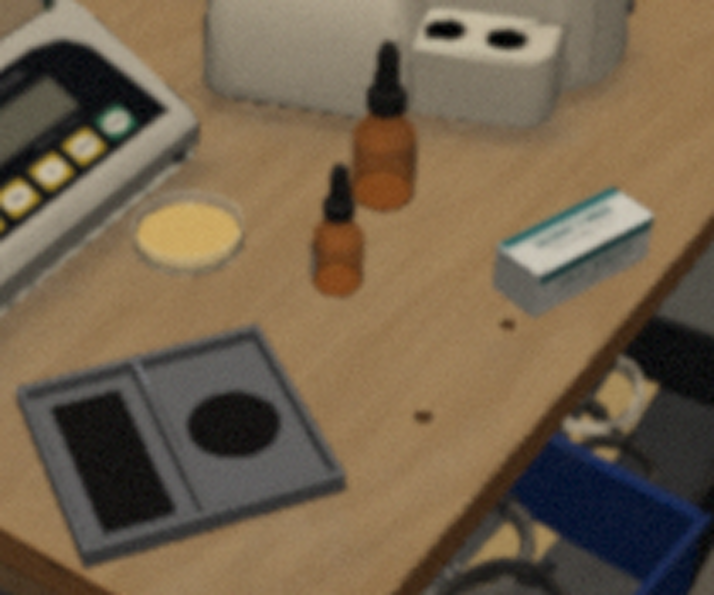

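Two dropper bottles stand here. The larger is at scene (294,192) / top (309,190), the smaller at scene (279,224) / top (278,210). The larger one is meant: the crop shows it taller and wider, and it is next to the microscope's foot. The box lies at top (325,242) and the tray at (217,233).

Run:
```python
from h import *
g=lambda u,v,z:atz('top',170+(u-1.5)/4,160+(v-1.5)/4,z)
print('tray');P=[g(*p,.012) for p in((118,160),(327,225),(267,413),(58,348))]
for p in P:print(p.round(4))
print(np.mean(P,0),[np.linalg.norm(P[i]-P[i-1]).round(4) for i in range(4)])
for m in [(0,1),(3,2),(3,0),(2,1)]:
  d=P[m[1]]-P[m[0]];print(np.degrees(np.arctan2(d[1],d[0])))
print('box');B=[g(*p,.029) for p in((543,297),(700,300),(697,360),(541,357))]
for p in B:print(p.round(4))
print(np.mean(B,0),[np.linalg.norm(B[i]-B[i-1]).round(4) for i in range(4)])
for m in [(0,1),(3,2)]:
  d=B[m[1]]-B[m[0]];print(np.degrees(np.arctan2(d[1],d[0])))
# bottle: from scene base ellipse; and top tip, bulb z .1
h=lambda u,v,z:atz('scene',180+(u-1.2)/3.4,155+(v-1.2)/3.4,z)
print('bot',h(388,45,.1),h(384,190,.0),g(569,90,.1),g(556,130,.042)); print('small',h(338,170,.07),h(337,279,0))
print('boxscene',h(500,248,.029),h(615,190,.029),h(652,212,.029),h(537,273,.029))
print('tray scene',[h(*p,.012).round(4) for p in((20,390),(255,327),(344,480),(88,558))])
print('petri',g(362,77,.01),'microscope foot',g(748,155,0.06),g(660,50,.06))
```

```text
tray
[0.5341 0.3793 0.012 ]
[0.4951 0.2624 0.012 ]
[0.3911 0.2959 0.012 ]
[0.4288 0.4103 0.012 ]
[0.46227266 0.33697552 0.012     ] [np.float64(0.1098), np.float64(0.1233), np.float64(0.1092), np.float64(0.1204)]
-108.44474058769372
-108.22125862825288
-16.3631079624925
-17.89165533123315
box
[0.4501 0.1444 0.029 ]
[0.4469 0.0583 0.029 ]
[0.4141 0.0617 0.029 ]
[0.4173 0.1466 0.029 ]
[0.43211127 0.10275345 0.029     ] [np.float64(0.0328), np.float64(0.0861), np.float64(0.033), np.float64(0.0849)]
-92.07897754463963
-92.1373252492498
bot [0.54430944 0.13575444 0.1       ] [0.54883508 0.13010166 0.        ] [0.54723258 0.13436391 0.1       ] [0.54052901 0.13534313 0.042     ]
small [0.50796192 0.20089812 0.07      ] [0.50665765 0.20115792 0.        ]
boxscene [0.44617798 0.14389554 0.029     ] [0.44208744 0.06125344 0.029     ] [0.41657715 0.06060562 0.029     ] [0.42004548 0.14374571 0.029     ]
tray scene [array([0.5295, 0.3802, 0.012 ]), array([0.4936, 0.2664, 0.012 ]), array([0.3868, 0.3005, 0.012 ]), array([0.4225, 0.4146, 0.012 ])]
petri [0.58118659 0.24179235 0.01      ] microscope foot [0.52078641 0.03439663 0.06      ] [0.58003466 0.07905509 0.06      ]
```

```bash
cat >> h.py <<'E'
def yaw(s):
    m=R.from_quat(s['tool_rot']).as_matrix();return np.degrees(np.arctan2(m[1,2],m[0,2]))
def go(wps,start=None):
    """wps: list of (x,y,z,yawdeg,nrows)"""
    s=manip.sense();p=np.array(s['tcp_pos']);a=yaw(s);i=0
    print('now',p.round(4),round(a,2))
    for x,y,z,w,n in wps:
        d=(np.array([x,y,z])-p);da=(w-a+180)%360-180
        for k in range(n):
            c,sn=np.cos(np.radians(a)),np.sin(np.radians(a))
            st=d/n/.03
            row=[st[0]*sn-st[1]*c,-st[2],st[0]*c+st[1]*sn]
            print(i%5,{'linear':[float(round(v,2)) for v in row],'roll':float(round(-da/n/6,2))});i+=1
            p=p+d/n;a+=da/n
            if i%5==0:print('--',p.round(3),round(a,1))
E
python3 - <<'E'
from h import *
for p in [(245,178),(230,170),(300,188),(342,189)]:print(p,atz('scene',*p,0))
go([(.36,-.25,.24,-20,15),(.40,-.08,.24,-10,7),(.405,.05,.24,-2,5),(.4305,.103,.13,-2,5),])
E
```

```text
(245, 178) [0.69498408 0.13118867 0.        ]
(230, 170) [0.73931535 0.136872   0.        ]
(300, 188) [0.59574179 0.06780085 0.        ]
(342, 189) [0.53922526 0.00448603 0.        ]
now [ 0.166  -0.6024  0.2392] -74.6
0 {'linear': [-0.62, -0.0, -0.64], 'roll': -0.61}
1 {'linear': [-0.66, -0.0, -0.6], 'roll': -0.61}
2 {'linear': [-0.7, -0.0, -0.56], 'roll': -0.61}
3 {'linear': [-0.73, -0.0, -0.51], 'roll': -0.61}
4 {'linear': [-0.76, -0.0, -0.46], 'roll': -0.61}
-- [ 0.231 -0.485  0.239] -56.4
0 {'linear': [-0.79, -0.0, -0.41], 'roll': -0.61}
1 {'linear': [-0.82, -0.0, -0.36], 'roll': -0.61}
2 {'linear': [-0.84, -0.0, -0.31], 'roll': -0.61}
3 {'linear': [-0.86, -0.0, -0.26], 'roll': -0.61}
4 {'linear': [-0.87, -0.0, -0.2], 'roll': -0.61}
-- [ 0.295 -0.367  0.24 ] -38.2
0 {'linear': [-0.88, -0.0, -0.15], 'roll': -0.61}
1 {'linear': [-0.89, -0.0, -0.09], 'roll': -0.61}
2 {'linear': [-0.89, -0.0, -0.03], 'roll': -0.61}
3 {'linear': [-0.89, -0.0, 0.02], 'roll': -0.61}
4 {'linear': [-0.89, -0.0, 0.08], 'roll': -0.61}
-- [ 0.36 -0.25  0.24] -20.0
0 {'linear': [-0.83, -0.0, -0.1], 'roll': 
[... 180 characters left out ...]
.0, -0.02], 'roll': -0.24}
-- [ 0.389 -0.129  0.24 ] -12.9
0 {'linear': [-0.83, -0.0, 0.01], 'roll': -0.24}
1 {'linear': [-0.83, -0.0, 0.03], 'roll': -0.24}
2 {'linear': [-0.86, 0.0, -0.12], 'roll': -0.27}
3 {'linear': [-0.86, 0.0, -0.09], 'roll': -0.27}
4 {'linear': [-0.86, 0.0, -0.07], 'roll': -0.27}
-- [ 0.403 -0.002  0.24 ] -5.2
0 {'linear': [-0.87, 0.0, -0.05], 'roll': -0.27}
1 {'linear': [-0.87, 0.0, -0.02], 'roll': -0.27}
2 {'linear': [-0.36, 0.73, 0.16], 'roll': -0.0}
3 {'linear': [-0.36, 0.73, 0.16], 'roll': -0.0}
4 {'linear': [-0.36, 0.73, 0.16], 'roll': -0.0}
-- [0.42  0.082 0.174] -2.0
0 {'linear': [-0.36, 0.73, 0.16], 'roll': -0.0}
1 {'linear': [-0.36, 0.73, 0.16], 'roll': -0.0}
```

>>> send_rows --plan '[{"linear": [-0.62, 0, -0.64], "roll": -0.61}, {"linear": [-0.66, 0, -0.6], "roll": -0.61}, {"linear": [-0.7, 0, -0.56], "roll": -0.61}, {"linear": [-0.73, 0, -0.51], "roll": -0.61}, {"linear": [-0.76, 0, -0.46], "roll": -0.61}]'

```text
t: 1.02
tcp_pos: [0.2306, -0.4845, 0.2394]
tool_rot: [0.206, -0.676, 0.677, -0.206]
force: [-0.3, -0.4, 0.3]
finger_gap: 1.006
```

Tracks well.

>>> send_rows --plan '[{"linear": [-0.79, 0, -0.41], "roll": -0.61}, {"linear": [-0.82, 0, -0.36], "roll": -0.61}, {"linear": [-0.84, 0, -0.31], "roll": -0.61}, {"linear": [-0.86, 0, -0.26], "roll": -0.61}, {"linear": [-0.87, 0, -0.2], "roll": -0.61}]'

```text
t: 1.65
tcp_pos: [0.2953, -0.3665, 0.2395]
tool_rot: [0.311, -0.635, 0.635, -0.311]
force: [0.5, -0.1, -0.4]
finger_gap: 1.003
```

>>> send_rows --plan '[{"linear": [-0.88, 0, -0.15], "roll": -0.61}, {"linear": [-0.89, 0, -0.09], "roll": -0.61}, {"linear": [-0.89, 0, -0.03], "roll": -0.61}, {"linear": [-0.89, 0, 0.02], "roll": -0.61}, {"linear": [-0.89, 0, 0.08], "roll": -0.61}]'

```text
t: 2.28
tcp_pos: [0.359, -0.2489, 0.2395]
tool_rot: [0.408, -0.577, 0.578, -0.408]
force: [-0.4, 0.0, 0.1]
finger_gap: 1.002
```

>>> send_rows --plan '[{"linear": [-0.83, 0, -0.1], "roll": -0.24}, {"linear": [-0.83, 0, -0.08], "roll": -0.24}, {"linear": [-0.83, 0, -0.06], "roll": -0.24}, {"linear": [-0.83, 0, -0.04], "roll": -0.24}, {"linear": [-0.83, 0, -0.02], "roll": -0.24}]'

```text
t: 2.9
tcp_pos: [0.3862, -0.127, 0.2395]
tool_rot: [0.443, -0.551, 0.551, -0.443]
force: [0.1, 0.2, -0.3]
finger_gap: 0.996
```

>>> send_rows --plan '[{"linear": [-0.83, 0, 0.01], "roll": -0.24}, {"linear": [-0.83, 0, 0.03], "roll": -0.24}, {"linear": [-0.86, 0, -0.12], "roll": -0.27}, {"linear": [-0.86, 0, -0.09], "roll": -0.27}, {"linear": [-0.86, 0, -0.07], "roll": -0.27}]'

```text
t: 3.52
tcp_pos: [0.3997, -0.0006, 0.2395]
tool_rot: [0.479, -0.52, 0.52, -0.479]
force: [-0.0, -0.4, -0.2]
finger_gap: 1.0
```

>>> send_rows --plan '[{"linear": [-0.87, 0, -0.05], "roll": -0.27}, {"linear": [-0.87, 0, -0.02], "roll": -0.27}, {"linear": [-0.36, 0.73, 0.16], "roll": 0}, {"linear": [-0.36, 0.73, 0.16], "roll": 0}, {"linear": [-0.36, 0.4, 0.16], "roll": 0}]'

```text
t: 4.15
tcp_pos: [0.4162, 0.0832, 0.1828]
tool_rot: [-0.494, 0.507, -0.506, 0.493]
force: [-1.1, -0.1, -0.8]
finger_gap: 1.001
```

Run:
```python
from h import *
s,_=shot('wrist','w1.png')
print(s['t'],s['tcp_pos'].round(4),yaw(s),[(np.round(d['extent']),round(d['p'],2)) for d in manip.look_for('wrist','slide_box_center')])
c=manip.get_calibration('wrist');print(np.round(c['tool_from_camera'],3),c['fovy'])
```

```text
4.15 [0.4162 0.0832 0.1828] -1.4735106724915 [(array([277., 125., 314., 219.]), 0.8)]
[[-0.001  0.949  0.316 -0.08 ]
 [ 0.001 -0.316  0.949 -0.136]
 [ 1.     0.001 -0.001 -0.002]
 [ 0.     0.     0.     1.   ]] 65.70646984690485
```

View pics/w1.png

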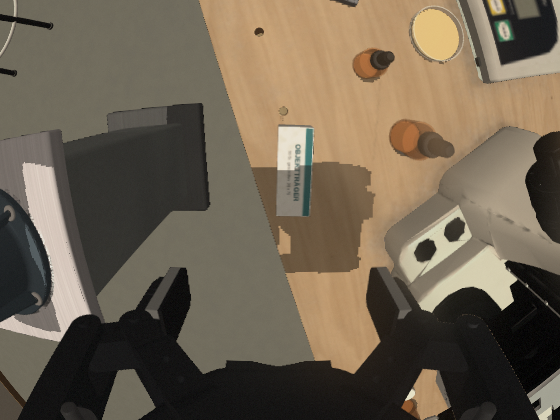

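The wrist picture shows the box (corners about (278,126), (313,127), (309,216), (277,214)) between the open fingers. The larger bottle is at (420,142), and the microscope foot is to the right of it.

Run:
```python
from h import *
im=cv2.imread('pics/w1.png');cv2.imwrite('pics/w1c.png',cv2.resize(im[115:230,260:330],None,fx=5,fy=5,interpolation=2))
s=manip.sense()
B=[atz('wrist',*p,.029,s) for p in((278,126),(313,127),(309,216),(277,214))]
for p in B:print(p.round(4))
print(np.mean(B,0))
b=[(394,138),(372,66)]
for p,z in (((406,138),.042),((440,150),.1),((365,66),.03)):print(atz('wrist',*p,z,s))
```

```text
[0.4157 0.1429 0.029 ]
[0.4468 0.1416 0.029 ]
[0.4431 0.0579 0.029 ]
[0.4128 0.0606 0.029 ]
[0.42961005 0.10075805 0.029     ]
[0.52979834 0.13409812 0.042     ]
[0.53455183 0.13243166 0.1       ]
[0.49403645 0.19751044 0.03      ]
```

View pics/w1c.png

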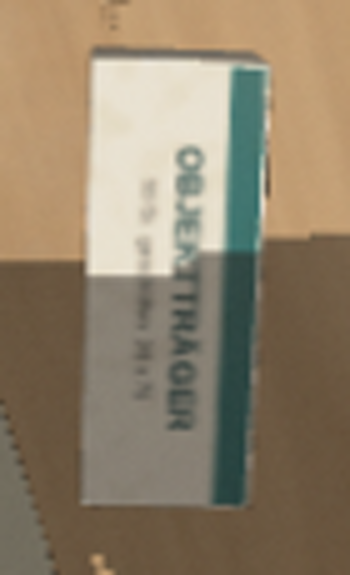

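Run:
```python
from h import *
go([(.4305,.1015,.09,-2.5,5),(.4305,.1015,.021,-2.5,5)])
```

```text
now [0.4164 0.0834 0.1827] -1.42
0 {'linear': [-0.12, 0.62, 0.09], 'roll': 0.04}
1 {'linear': [-0.12, 0.62, 0.09], 'roll': 0.04}
2 {'linear': [-0.12, 0.62, 0.09], 'roll': 0.04}
3 {'linear': [-0.12, 0.62, 0.09], 'roll': 0.04}
4 {'linear': [-0.12, 0.62, 0.09], 'roll': 0.04}
-- [0.43  0.102 0.09 ] -2.5
0 {'linear': [-0.0, 0.46, 0.0], 'roll': -0.0}
1 {'linear': [-0.0, 0.46, 0.0], 'roll': -0.0}
2 {'linear': [-0.0, 0.46, 0.0], 'roll': -0.0}
3 {'linear': [-0.0, 0.46, 0.0], 'roll': -0.0}
4 {'linear': [-0.0, 0.46, 0.0], 'roll': -0.0}
-- [0.43  0.102 0.021] -2.5
```

>>> send_rows --plan '[{"linear": [-0.12, 0.62, 0.09], "roll": 0.04}, {"linear": [-0.12, 0.62, 0.09], "roll": 0.04}, {"linear": [-0.12, 0.62, 0.09], "roll": 0.04}, {"linear": [-0.12, 0.62, 0.09], "roll": 0.04}, {"linear": [-0.12, 0.62, 0.09], "roll": 0.04}]' --claw 70

```text
t: 4.88
tcp_pos: [0.4316, 0.0998, 0.0907]
tool_rot: [0.488, -0.511, 0.512, -0.488]
force: [-0.6, -0.2, 0.3]
finger_gap: 0.819
```

>>> send_rows --plan '[{"linear": [0, 0.46, 0], "roll": 0}, {"linear": [0, 0.46, 0], "roll": 0}, {"linear": [0, 0.46, 0], "roll": 0}, {"linear": [0, 0.46, 0], "roll": 0}, {"linear": [0, 0.43, 0], "roll": 0}]'

```text
t: 5.5
tcp_pos: [0.4308, 0.1, 0.0216]
tool_rot: [0.488, -0.512, 0.512, -0.488]
force: [0.1, 0.6, -0.2]
finger_gap: 0.818
```

Run:
```python
from h import *
s,_=shot('wrist','w2.png')
print(s['t'],s['tcp_pos'].round(4),yaw(s),s['force'])
```

```text
5.5 [0.4308 0.1    0.0216] -2.7208575602336817 [ 0.07599594  0.62869895 -0.22530295]
```

View pics/w2.png

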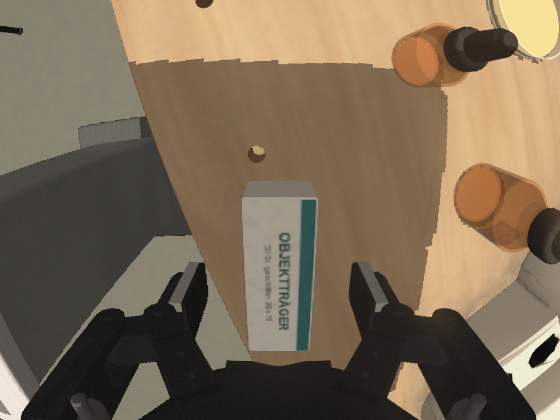

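The box sits centred between the pads (box 245–316, pads at 205 and 350 px). I'll close on it.

>>> send_rows --plan '[{"linear": [0, 0, 0], "roll": 0}, {"linear": [0, 0, 0], "roll": 0}, {"linear": [0, 0, 0], "roll": 0}, {"linear": [0, 0, 0], "roll": 0}, {"linear": [0, 0, 0], "roll": 0}]' --claw 15 --force 35

```text
t: 6.18
tcp_pos: [0.4309, 0.1001, 0.0228]
tool_rot: [0.488, -0.512, 0.512, -0.488]
force: [0.0, -0.1, 4.5]
finger_gap: 0.366
```

Run:
```python
from h import *
s,_=shot('wrist','w3.png')
print(s['t'],s['tcp_pos'].round(4),yaw(s),s['force'],s['finger_gap']*85.4)
```

```text
6.175 [0.4309 0.1001 0.0228] -2.7156240586976708 [ 0.03190418 -0.13685056  4.50120721] 31.220598584497047
```

View pics/w3.png

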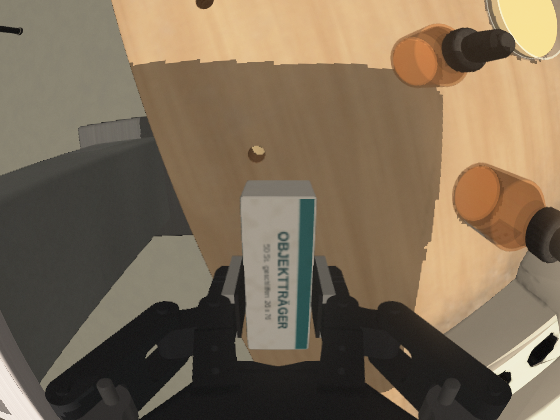

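Run:
```python
from h import *
go([(.431,.1,.15,-2.7,5),(.470,.368,.15,72.3,15)])
```

```text
now [0.4309 0.1    0.0228] -2.72
0 {'linear': [0.0, -0.85, 0.0], 'roll': -0.0}
1 {'linear': [0.0, -0.85, 0.0], 'roll': -0.0}
2 {'linear': [0.0, -0.85, 0.0], 'roll': -0.0}
3 {'linear': [0.0, -0.85, 0.0], 'roll': -0.0}
4 {'linear': [0.0, -0.85, 0.0], 'roll': -0.0}
-- [0.431 0.1   0.15 ] -2.7
0 {'linear': [-0.6, -0.0, 0.06], 'roll': -0.83}
1 {'linear': [-0.59, -0.0, 0.11], 'roll': -0.83}
2 {'linear': [-0.58, -0.0, 0.16], 'roll': -0.83}
3 {'linear': [-0.56, -0.0, 0.21], 'roll': -0.83}
4 {'linear': [-0.54, -0.0, 0.26], 'roll': -0.83}
-- [0.444 0.189 0.15 ] 22.3
0 {'linear': [-0.52, -0.0, 0.31], 'roll': -0.83}
1 {'linear': [-0.49, -0.0, 0.35], 'roll': -0.83}
2 {'linear': [-0.46, -0.0, 0.39], 'roll': -0.83}
3 {'linear': [-0.42, -0.0, 0.43], 'roll': -0.83}
4 {'linear': [-0.38, -0.0, 0.46], 'roll': -0.83}
-- [0.457 0.279 0.15 ] 47.3
0 {'linear': [-0.34, -0.0, 0.5], 'roll': -0.83}
1 {'linear': [-0.3, -0.0, 0.52], 'roll': -0.83}
2 {'linear': [-0.25, -0.0, 0.55], 'roll': -0.83}
3 {'linear': [-0.2, -0.0, 0.57], 'roll': -0.83}
4 {'linear': [-0.15, -0.0, 0.58], 'roll': -0.83}
-- [0.47  0.368 0.15 ] 72.3
```

>>> send_rows --plan '[{"linear": [0, -0.85, 0], "roll": 0}, {"linear": [0, -0.85, 0], "roll": 0}, {"linear": [0, -0.85, 0], "roll": 0}, {"linear": [0, -0.85, 0], "roll": 0}, {"linear": [0, -0.85, 0], "roll": 0}]'

```text
t: 6.85
tcp_pos: [0.4303, 0.1, 0.1505]
tool_rot: [-0.488, 0.512, -0.512, 0.488]
force: [0.4, -0.1, -0.6]
finger_gap: 0.362
```

>>> send_rows --plan '[{"linear": [-0.6, 0, 0.06], "roll": -0.83}, {"linear": [-0.59, 0, 0.11], "roll": -0.83}, {"linear": [-0.58, 0, 0.16], "roll": -0.83}, {"linear": [-0.56, 0, 0.21], "roll": -0.83}, {"linear": [-0.54, 0, 0.26], "roll": -0.83}]'

```text
t: 7.48
tcp_pos: [0.4434, 0.1896, 0.1496]
tool_rot: [0.588, -0.394, 0.393, -0.587]
force: [-0.2, -0.4, -0.6]
finger_gap: 0.363
```

>>> send_rows --plan '[{"linear": [-0.52, 0, 0.31], "roll": -0.83}, {"linear": [-0.49, 0, 0.35], "roll": -0.83}, {"linear": [-0.46, 0, 0.39], "roll": -0.83}, {"linear": [-0.42, 0, 0.43], "roll": -0.83}, {"linear": [-0.38, 0, 0.46], "roll": -0.83}]'

```text
t: 8.1
tcp_pos: [0.4565, 0.2788, 0.1494]
tool_rot: [0.659, -0.258, 0.257, -0.658]
force: [0.5, 0.7, -0.7]
finger_gap: 0.363
```

>>> send_rows --plan '[{"linear": [-0.34, 0, 0.5], "roll": -0.83}, {"linear": [-0.3, 0, 0.52], "roll": -0.83}, {"linear": [-0.25, 0, 0.55], "roll": -0.83}, {"linear": [-0.2, 0, 0.57], "roll": -0.83}, {"linear": [-0.15, 0, 0.58], "roll": -0.83}]'

```text
t: 8.72
tcp_pos: [0.4698, 0.3681, 0.1493]
tool_rot: [0.699, -0.11, 0.109, -0.698]
force: [-0.5, -0.0, -0.4]
finger_gap: 0.361
```

Run:
```python
from h import *
s,_=shot('wrist','w4.png');shot('top','top4.png')
print(s['t'],s['tcp_pos'].round(4),yaw(s),s['force'],s['finger_gap']*85.4)
```

```text
8.725 [0.4698 0.3681 0.1493] 72.14868053096842 [-0.47855311 -0.00912054 -0.4459507 ] 30.800102460220867
```

View pics/w4.png

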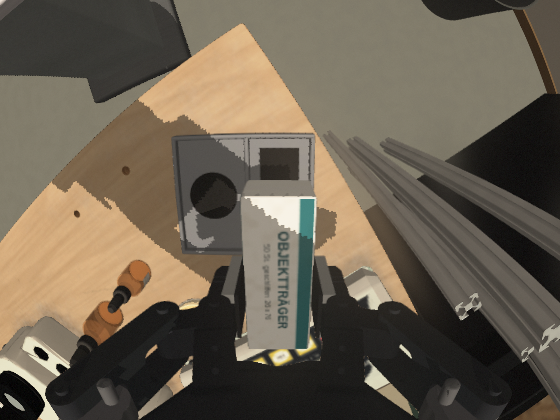

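View pics/top4.png

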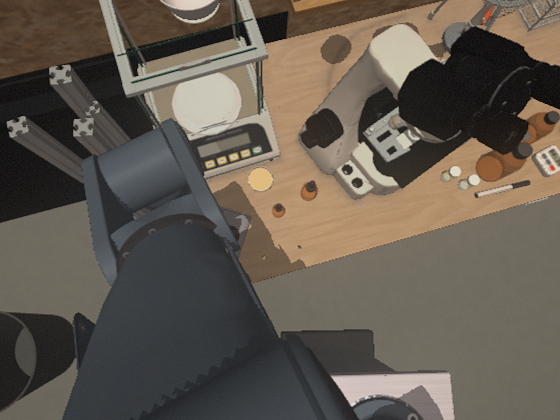

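The tray shows below the held box, with corners at about (174,137), (315,134) and (184,254). The disc is at (214,195) and part of the rectangle at (280,163). I'll remeasure the tray from these.

Run:
```python
from h import *
im=cv2.imread('pics/w4.png');cv2.imwrite('pics/w4c.png',cv2.resize(im[120:270,160:330],None,fx=4,fy=4,interpolation=2))
s=manip.sense()
for p,z in(((174,137),.012),((315,134),.012),((184,254),.012),((214,195),.004)):print(atz('wrist',*p,z,s).round(4))
c0=np.array([.4602,.3387]);a=np.radians(-17.8);ex=np.array([np.cos(a),np.sin(a)]);ey=np.array([-ex[1],ex[0]])
for sx,sy in((-56,-62),(-56,62),(56,-62)):
  q=c0+ex*sx/1e3+ey*sy/1e3;print(q.round(4),proj('wrist',[*q,.012],s))
```

```text
[0.3888 0.2991 0.012 ]
[0.4254 0.4147 0.012 ]
[0.4949 0.2642 0.012 ]
[0.4509 0.3124 0.004 ]
[0.3879 0.2968] [171.33035562 136.98483234]
[0.4258 0.4149] [315.36680484 134.45412034]
[0.4946 0.2625] [182.35499927 254.15366013]
```

View pics/w4c.png

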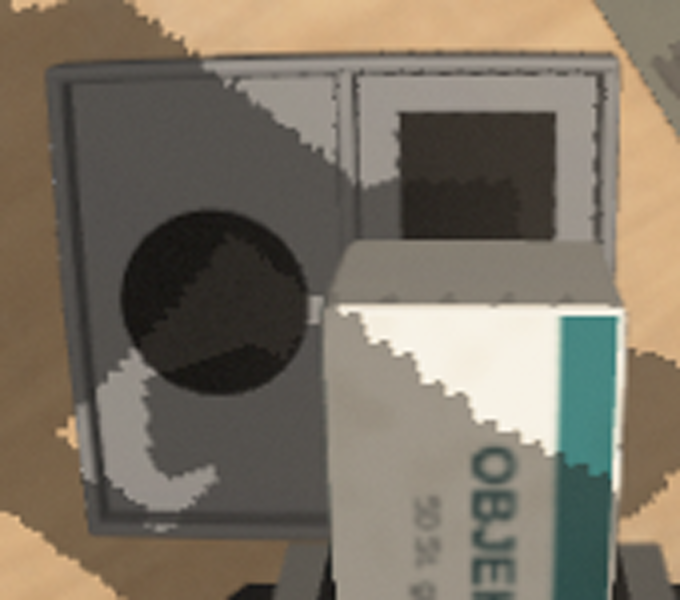

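Run:
```python
from h import *
go([(.4705,.369,.0275,72.2,10)])
```

```text
now [0.4703 0.3691 0.1495] 72.07
0 {'linear': [0.0, 0.41, 0.0], 'roll': -0.0}
1 {'linear': [0.0, 0.41, 0.0], 'roll': -0.0}
2 {'linear': [0.0, 0.41, 0.0], 'roll': -0.0}
3 {'linear': [0.0, 0.41, 0.0], 'roll': -0.0}
4 {'linear': [0.0, 0.41, 0.0], 'roll': -0.0}
-- [0.47  0.369 0.088] 72.1
0 {'linear': [0.0, 0.41, 0.0], 'roll': -0.0}
1 {'linear': [0.0, 0.41, 0.0], 'roll': -0.0}
2 {'linear': [0.0, 0.41, 0.0], 'roll': -0.0}
3 {'linear': [0.0, 0.41, 0.0], 'roll': -0.0}
4 {'linear': [0.0, 0.41, 0.0], 'roll': -0.0}
-- [0.471 0.369 0.027] 72.2
```

>>> send_rows --plan '[{"linear": [0, 0.41, 0], "roll": 0}, {"linear": [0, 0.41, 0], "roll": 0}, {"linear": [0, 0.41, 0], "roll": 0}, {"linear": [0, 0.41, 0], "roll": 0}, {"linear": [0, 0.41, 0], "roll": 0}]'

```text
t: 9.45
tcp_pos: [0.4702, 0.3676, 0.0874]
tool_rot: [0.698, -0.111, 0.111, -0.698]
force: [-0.7, 0.2, -0.8]
finger_gap: 0.364
```

>>> send_rows --plan '[{"linear": [0, 0.5, 0], "roll": 0}, {"linear": [0, 0.5, 0], "roll": 0}, {"linear": [0, 0.45, 0], "roll": 0}, {"linear": [0, 0.3, 0], "roll": 0}, {"linear": [0, 0.2, 0], "roll": 0}]'

```text
t: 10.07
tcp_pos: [0.4702, 0.3678, 0.0293]
tool_rot: [0.698, -0.111, 0.111, -0.698]
force: [0.3, -0.4, -1.2]
finger_gap: 0.367
```

>>> send_rows --plan '[{"linear": [0, 0.05, 0], "roll": 0}, {"linear": [0, 0.04, 0], "roll": 0}, {"linear": [0, 0, 0], "roll": 0}, {"linear": [0, 0, 0], "roll": 0}, {"linear": [0, 0, 0], "roll": 0}]'

```text
t: 10.7
tcp_pos: [0.4704, 0.3679, 0.0275]
tool_rot: [-0.698, 0.111, -0.111, 0.698]
force: [-0.1, -0.4, -1.3]
finger_gap: 0.367
```

Run:
```python
from h import *
s,_=shot('wrist','w5.png');shot('scene','s5.png')
print(s['t'],s['tcp_pos'].round(4),yaw(s),s['force'],s['finger_gap']*85.4)
```

```text
10.7 [0.4704 0.3679 0.0275] 71.98262280404705 [-0.06339808 -0.37840639 -1.33785398] 31.30890399089886
```

View pics/w5.png

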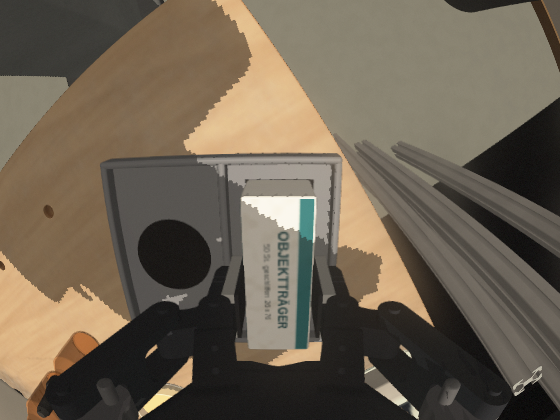

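View pics/s5.png

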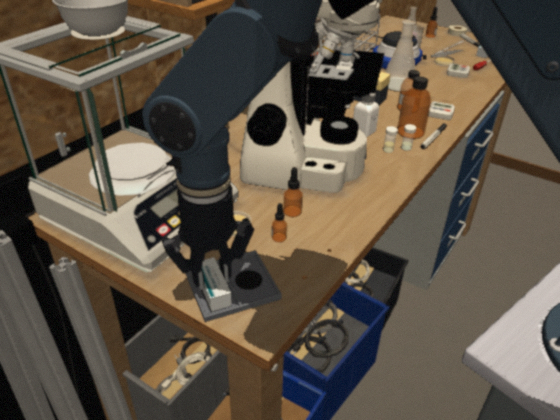

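The box is inside its bay, about 0.7 mm above the floor by my sums. I'll lower that last bit and release it.

>>> send_rows --plan '[{"linear": [0, 0.03, 0], "roll": 0}, {"linear": [0, 0, 0], "roll": 0}, {"linear": [0, 0, 0], "roll": 0}, {"linear": [0, 0, 0], "roll": 0}, {"linear": [0, 0, 0], "roll": 0}]'

```text
t: 11.42
tcp_pos: [0.4704, 0.3678, 0.0269]
tool_rot: [-0.698, 0.111, -0.111, 0.698]
force: [-0.6, -0.8, 5.0]
finger_gap: 0.361
```

>>> send_rows --plan '[{"linear": [0, 0, 0], "roll": 0}, {"linear": [0, 0, 0], "roll": 0}, {"linear": [0, 0, 0], "roll": 0}, {"linear": [0, 0, 0], "roll": 0}, {"linear": [0, 0, 0], "roll": 0}]' --claw 50

```text
t: 12.05
tcp_pos: [0.4702, 0.3678, 0.0262]
tool_rot: [0.698, -0.111, 0.111, -0.698]
force: [-0.2, -0.7, -1.0]
finger_gap: 0.586
```

>>> send_rows --plan '[{"linear": [0, -0.3, 0], "roll": 0}, {"linear": [0, -0.5, 0], "roll": 0}, {"linear": [0, -0.8, 0], "roll": 0}, {"linear": [0, -1, 0], "roll": 0}, {"linear": [0, -1, 0], "roll": 0}]'

```text
t: 12.68
tcp_pos: [0.4704, 0.3679, 0.1365]
tool_rot: [-0.698, 0.11, -0.111, 0.699]
force: [0.5, -0.9, 0.1]
finger_gap: 0.587
```

Run:
```python
from h import *
s,im=shot('wrist','w6.png')
print(s['t'],s['tcp_pos'].round(4),yaw(s),s['force'],s['finger_gap']*85.4)
c0=np.array([.4602,.3387]);a=np.radians(-17.8);ex=np.array([np.cos(a),np.sin(a)]);ey=np.array([-ex[1],ex[0]])
for sx,sy in((-42,16),(-42,48),(42,16),(42,48)):
  q=c0+ex*sx/1e3+ey*sy/1e3;p=proj('wrist',[*q,.033],s);print(p);cv2.circle(im,tuple(int(round(v)) for v in p),2,(0,0,255),-1)
cv2.imwrite('pics/w6m.png',im)
```

```text
12.675 [0.4704 0.3679 0.1365] 71.98363443797582 [ 0.54462495 -0.9051074   0.13655744] 50.13953336152197
[259.68741225 156.58917188]
[302.72030703 156.50379103]
[261.82797339 258.20823686]
[300.58303185 258.06851587]
```

View pics/w6m.png

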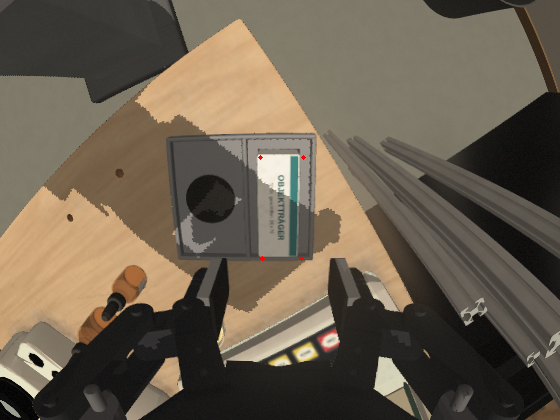

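Overlay: the box lies in its bay, about 1 mm from the intended outline, and it is released. Next I'll approach the larger dropper bottle from above.

Run:
```python
from h import *
go([(.50,.16,.2,25,10)])
```

```text
now [0.4726 0.3692 0.1405] 72.0
0 {'linear': [0.3, -0.2, -0.63], 'roll': 0.78}
1 {'linear': [0.35, -0.2, -0.61], 'roll': 0.78}
2 {'linear': [0.4, -0.2, -0.58], 'roll': 0.78}
3 {'linear': [0.45, -0.2, -0.54], 'roll': 0.78}
4 {'linear': [0.49, -0.2, -0.5], 'roll': 0.78}
-- [0.486 0.265 0.17 ] 48.5
0 {'linear': [0.53, -0.2, -0.46], 'roll': 0.78}
1 {'linear': [0.57, -0.2, -0.42], 'roll': 0.78}
2 {'linear': [0.6, -0.2, -0.37], 'roll': 0.78}
3 {'linear': [0.63, -0.2, -0.32], 'roll': 0.78}
4 {'linear': [0.65, -0.2, -0.27], 'roll': 0.78}
-- [0.5  0.16 0.2 ] 25.0
```

>>> send_rows --plan '[{"linear": [0.3, -0.2, -0.63], "roll": 0.78}, {"linear": [0.35, -0.2, -0.61], "roll": 0.78}, {"linear": [0.4, -0.2, -0.58], "roll": 0.78}, {"linear": [0.45, -0.2, -0.54], "roll": 0.78}, {"linear": [0.49, -0.2, -0.5], "roll": 0.78}]' --claw 62

```text
t: 13.35
tcp_pos: [0.4841, 0.2628, 0.1653]
tool_rot: [-0.661, 0.251, -0.251, 0.661]
force: [-0.4, -0.1, -0.1]
finger_gap: 0.727
```

>>> send_rows --plan '[{"linear": [0.53, -0.2, -0.46], "roll": 0.78}, {"linear": [0.57, -0.2, -0.42], "roll": 0.78}, {"linear": [0.6, -0.2, -0.37], "roll": 0.78}, {"linear": [0.63, -0.2, -0.32], "roll": 0.78}, {"linear": [0.65, -0.2, -0.27], "roll": 0.78}]'

```text
t: 13.98
tcp_pos: [0.4978, 0.1579, 0.1953]
tool_rot: [-0.596, 0.379, -0.38, 0.597]
force: [0.9, 0.1, -0.4]
finger_gap: 0.724
```

Run:
```python
from h import *
s,im=shot('wrist','w7.png')
print(s['t'],s['tcp_pos'].round(4),yaw(s),s['finger_gap']*85.4)
for d in manip.look_for('wrist','dropper_bottle_center'): print(np.round(d['extent']),d['p'])
```

```text
13.975 [0.4978 0.1579 0.1953] 25.03023840875305 61.839982141100684
[286. 131. 320. 166.] 0.56
[293. 206. 330. 268.] 0.55
```

View pics/w7.png

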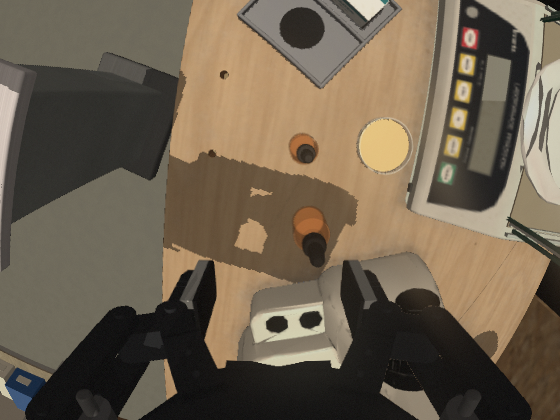

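The larger bottle (body at (310,225), bulb at (315,255)) stands in front of the microscope foot. The smaller look-alike is at (303,148), clear of the fingers' path. I'll fit the larger one's position.

Run:
```python
from h import *
s=manip.sense()
im=cv2.imread('pics/w7.png')
def draw(im,n,x,y,s,o=(0,0),k=1):
  for z,r,c in((0,.018,(255,0,0)),(.042,.018,(0,255,0)),(.066,.011,(0,0,255)),(.1,.007,(255,255,0))):
    t=np.linspace(0,2*np.pi,40)
    pts=np.array([proj(n,[x+r*np.cos(a),y+r*np.sin(a),z],s) for a in t]);pts=(pts-o+.5)*k-.5
    cv2.polylines(im,[pts.round().astype(int)],True,c,1)
ims=[]
x,y=.543,.134
k=6;o=(270,190);c=cv2.resize(im[190:280,270:360],None,fx=k,fy=k,interpolation=2);draw(c,'wrist',x,y,s,o,k)
k=8;o=(270,155);b=cv2.imread('pics/scene0.png');d=cv2.resize(b[155:222,270:320],None,fx=k,fy=k,interpolation=2);draw(d,'scene',x,y,s,o,k)
h=600
print(c.shape,d.shape)
out=np.zeros((h,800,3),np.uint8);out[:c.shape[0],:400]=c[:,60:460];out[:d.shape[0],400:800]=d;cv2.imwrite('pics/fit7.png',out)
```

```text
(540, 540, 3) (536, 400, 3)
```

View pics/fit7.png

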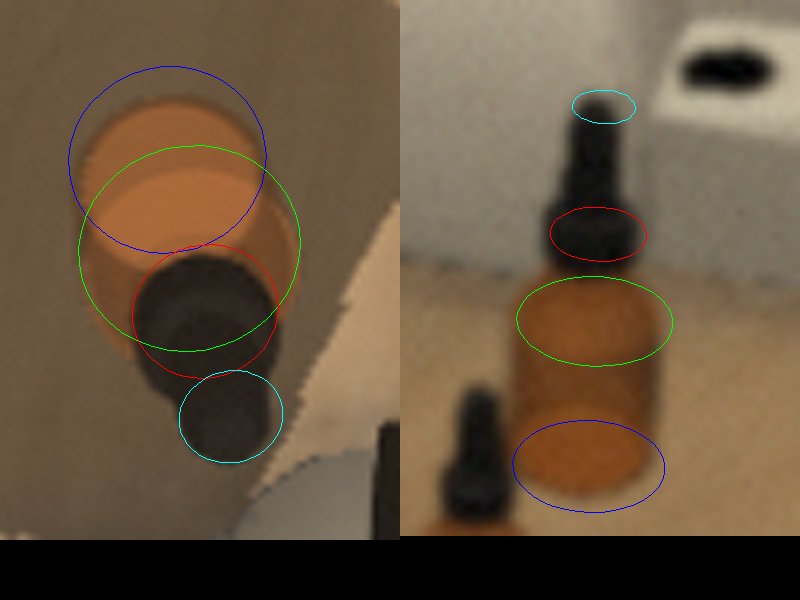

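Run:
```python
from h import *
s=manip.sense()
for p in((303,155),(322,172),(303,130)):
  for z in(0,.05,.1,.15):print(p,z,atz('top',*p,z).round(3))
for q in((.585,.152,.03),(.585,.152,0),(.503,.113,.03)):print(q,proj('wrist',q,s))
im=cv2.imread('pics/top0.png');cv2.imwrite('pics/mic.png',cv2.resize(im[100:210,270:400],None,fx=5,fy=5,interpolation=2))
```

```text
(303, 155) 0 [0.641 0.141 0.   ]
(303, 155) 0.05 [0.623 0.146 0.05 ]
(303, 155) 0.1 [0.606 0.151 0.1  ]
(303, 155) 0.15 [0.589 0.156 0.15 ]
(322, 172) 0 [0.599 0.098 0.   ]
(322, 172) 0.05 [0.584 0.105 0.05 ]
(322, 172) 0.1 [0.569 0.113 0.1  ]
(322, 172) 0.15 [0.554 0.12  0.15 ]
(303, 130) 0 [0.703 0.139 0.   ]
(303, 130) 0.05 [0.682 0.144 0.05 ]
(303, 130) 0.1 [0.661 0.149 0.1  ]
(303, 130) 0.15 [0.64  0.154 0.15 ]
(0.585, 0.152, 0.03) [354.36267426 227.74430617]
(0.585, 0.152, 0) [348.44566401 217.55875829]
(0.503, 0.113, 0.03) [264.96999105 228.67418098]
```

View pics/mic.png

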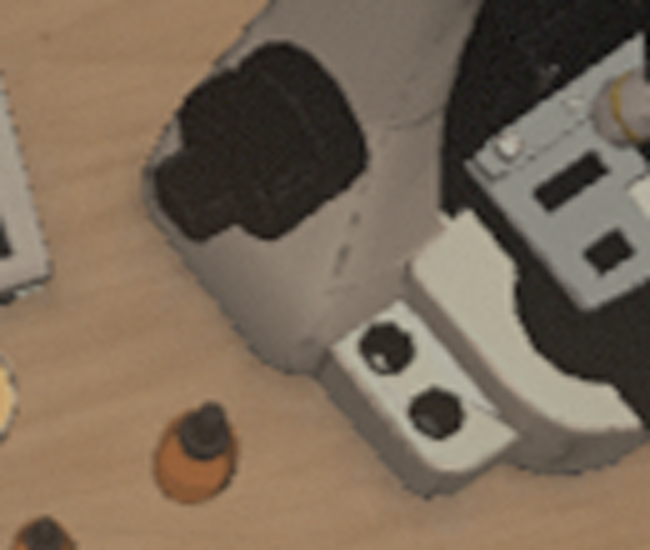

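Run:
```python
from h import *
go([(.544,.1327,.16,32,5)])
```

```text
now [0.4986 0.1572 0.1956] 25.04
0 {'linear': [0.28, 0.24, 0.2], 'roll': -0.23}
1 {'linear': [0.28, 0.24, 0.2], 'roll': -0.23}
2 {'linear': [0.29, 0.24, 0.19], 'roll': -0.23}
3 {'linear': [0.29, 0.24, 0.18], 'roll': -0.23}
4 {'linear': [0.29, 0.24, 0.18], 'roll': -0.23}
-- [0.544 0.133 0.16 ] 32.0
```

>>> send_rows --plan '[{"linear": [0.28, 0.24, 0.2], "roll": -0.23}, {"linear": [0.28, 0.24, 0.2], "roll": -0.23}, {"linear": [0.29, 0.24, 0.19], "roll": -0.23}, {"linear": [0.29, 0.24, 0.18], "roll": -0.23}, {"linear": [0.29, 0.24, 0.18], "roll": -0.23}]'

```text
t: 14.7
tcp_pos: [0.5436, 0.1338, 0.1575]
tool_rot: [0.619, -0.342, 0.342, -0.619]
force: [-0.3, -0.3, -0.5]
finger_gap: 0.726
```

Run:
```python
from h import *
s,im=shot('wrist','w8.png')
print(s['t'],s['tcp_pos'].round(4),yaw(s))
for p in ((.544,.1327,.1),(.544,.1327,0)):print(proj('wrist',p,s))
go([(.544,.1327,.041,32,10)])
```

```text
14.7 [0.5436 0.1338 0.1575] 32.18619816835573
[280.81599962 234.09407424]
[280.13350762 192.11176601]
now [0.5447 0.1331 0.1568] 32.17
0 {'linear': [-0.0, 0.39, -0.0], 'roll': 0.0}
1 {'linear': [-0.0, 0.39, -0.0], 'roll': 0.0}
2 {'linear': [-0.0, 0.39, -0.0], 'roll': 0.0}
3 {'linear': [-0.0, 0.39, -0.0], 'roll': 0.0}
4 {'linear': [-0.0, 0.39, -0.0], 'roll': 0.0}
-- [0.544 0.133 0.099] 32.1
0 {'linear': [-0.0, 0.39, -0.0], 'roll': 0.0}
1 {'linear': [-0.0, 0.39, -0.0], 'roll': 0.0}
2 {'linear': [-0.0, 0.39, -0.0], 'roll': 0.0}
3 {'linear': [-0.0, 0.39, -0.0], 'roll': 0.0}
4 {'linear': [-0.0, 0.39, -0.0], 'roll': 0.0}
-- [0.544 0.133 0.041] 32.0
```

View pics/w8.png

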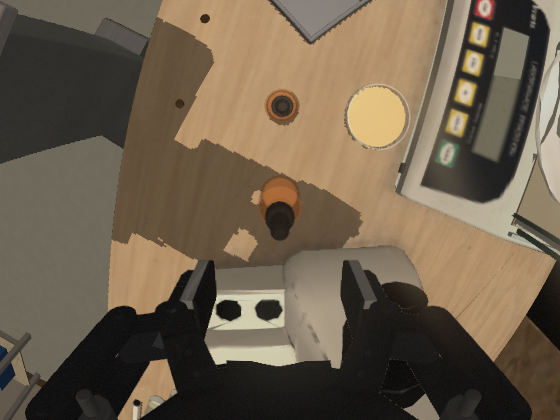

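Run:
```python
from h import *
im=cv2.imread('pics/w8.png');cv2.imwrite('pics/w8c.png',cv2.resize(im[180:330,200:440],None,fx=3.3,fy=3.3,interpolation=2))
s=manip.sense()
n=np.array([-.537,.843])
for nm,p in(('wrist',(287,262)),('wrist',(340,248)),('wrist',(395,246)),('top',(321,175))):
  for z in(0,.05,.1,.15):
    q=atz(nm,*p,z,s);print(nm,p,z,q.round(3),'dist normal',round(float((np.array([.544,.1327])-q[:2])@n),3))
```

```text
wrist (287, 262) 0 [0.59  0.074 0.   ] dist normal 0.075
wrist (287, 262) 0.05 [0.575 0.096 0.05 ] dist normal 0.048
wrist (287, 262) 0.1 [0.559 0.117 0.1  ] dist normal 0.021
wrist (287, 262) 0.15 [0.544 0.139 0.15 ] dist normal -0.005
wrist (340, 248) 0 [0.627 0.115 0.   ] dist normal 0.06
wrist (340, 248) 0.05 [0.605 0.13  0.05 ] dist normal 0.035
wrist (340, 248) 0.1 [0.584 0.144 0.1  ] dist normal 0.011
wrist (340, 248) 0.15 [0.562 0.159 0.15 ] dist normal -0.013
wrist (395, 246) 0 [0.677 0.147 0.   ] dist normal 0.059
wrist (395, 246) 0.05 [0.647 0.157 0.05 ] dist normal 0.035
wrist (395, 246) 0.1 [0.616 0.166 0.1  ] dist normal 0.011
wrist (395, 246) 0.15 [0.586 0.175 0.15 ] dist normal -0.013
top (321, 175) 0 [0.592 0.1   0.   ] dist normal 0.053
top (321, 175) 0.05 [0.577 0.108 0.05 ] dist normal 0.039
top (321, 175) 0.1 [0.562 0.115 0.1  ] dist normal 0.025
top (321, 175) 0.15 [0.548 0.122 0.15 ] dist normal 0.011
```

View pics/w8c.png

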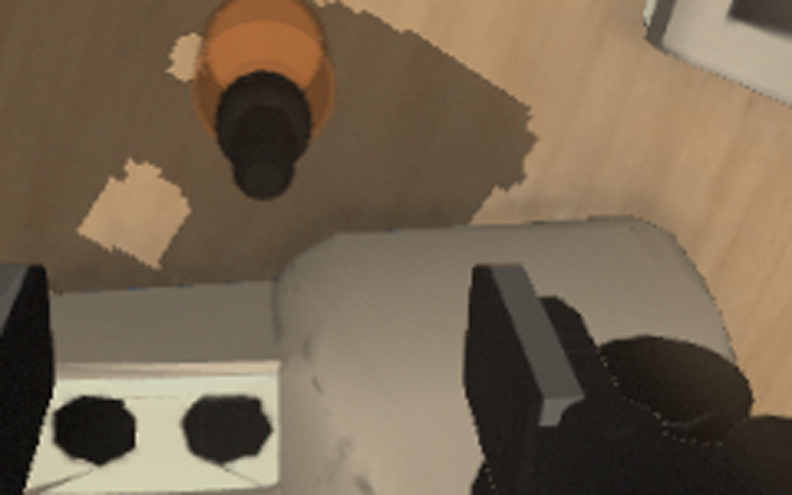

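Wall of the microscope is about 50–60 mm from the bottle's axis, and the gripper body's half-width is 38 mm. The jaws run parallel to that wall, so I can descend with a small shift away from it.

>>> send_rows --plan '[{"linear": [-0.05, 0.39, 0], "roll": 0}, {"linear": [-0.05, 0.39, 0], "roll": 0}, {"linear": [0, 0.39, 0], "roll": 0}, {"linear": [0, 0.39, 0], "roll": 0}, {"linear": [0, 0.39, 0], "roll": 0}]'

```text
t: 15.38
tcp_pos: [0.5414, 0.1367, 0.099]
tool_rot: [0.619, -0.342, 0.342, -0.619]
force: [-0.2, 0.7, 0.9]
finger_gap: 0.725
```

Run:
```python
from h import *
s,im=shot('wrist','w9.png')
print(s['t'],s['tcp_pos'].round(4),yaw(s),s['force'])
```

```text
15.375 [0.5414 0.1367 0.099 ] 32.08861464149451 [-0.19881448  0.65407001  0.87374687]
```

View pics/w9.png

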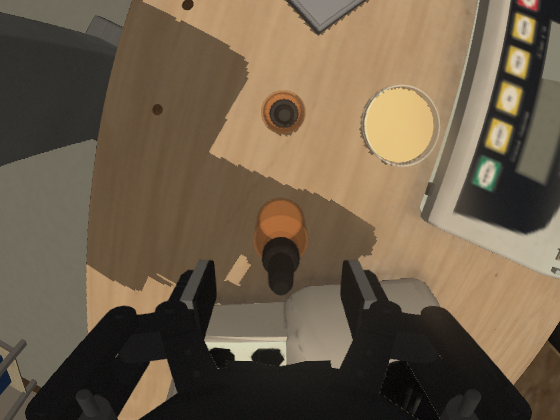

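>>> send_rows --plan '[{"linear": [0, 0.4, 0], "roll": 0}, {"linear": [0, 0.4, 0], "roll": 0}, {"linear": [0, 0.4, 0], "roll": 0}, {"linear": [0, 0.4, 0], "roll": 0}, {"linear": [0, 0.3, 0], "roll": 0}]'

```text
t: 16.05
tcp_pos: [0.5412, 0.1365, 0.0419]
tool_rot: [0.619, -0.343, 0.342, -0.619]
force: [0.0, 0.5, -0.8]
finger_gap: 0.726
```

Run:
```python
from h import *
s,im=shot('wrist','w10.png')
print(s['t'],s['tcp_pos'].round(4),yaw(s),s['force'])
```

```text
16.05 [0.5412 0.1365 0.0419] 32.07873265649019 [ 0.04608675  0.46886474 -0.75270568]
```

View pics/w10.png

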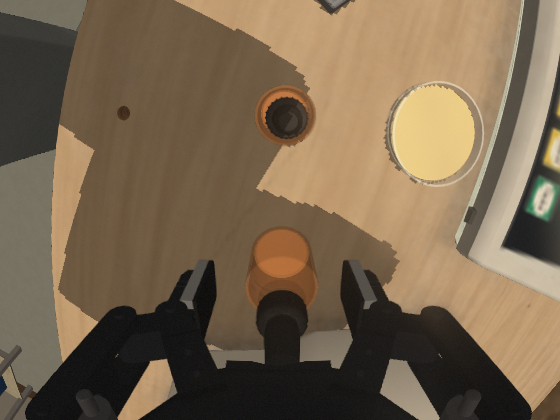

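The bottle is centred between the pads with no contact so far. I'll close gently.

>>> send_rows --plan '[{"linear": [0, 0, 0], "roll": 0}, {"linear": [0, 0, 0], "roll": 0}, {"linear": [0, 0, 0], "roll": 0}, {"linear": [0, 0, 0], "roll": 0}, {"linear": [0, 0, 0], "roll": 0}]' --claw 20 --force 25

```text
t: 16.73
tcp_pos: [0.5417, 0.1366, 0.0431]
tool_rot: [-0.619, 0.342, -0.343, 0.619]
force: [0.9, 0.4, 1.5]
finger_gap: 0.397
```

Run:
```python
from h import *
s,im=shot('wrist','w11.png')
print(s['t'],s['tcp_pos'].round(4),yaw(s),s['force'],s['finger_gap']*85.4)
```

```text
16.725 [0.5417 0.1366 0.0431] 32.079361109040526 [0.92789689 0.43027    1.45372504] 33.88575630268017
```

View pics/w11.png

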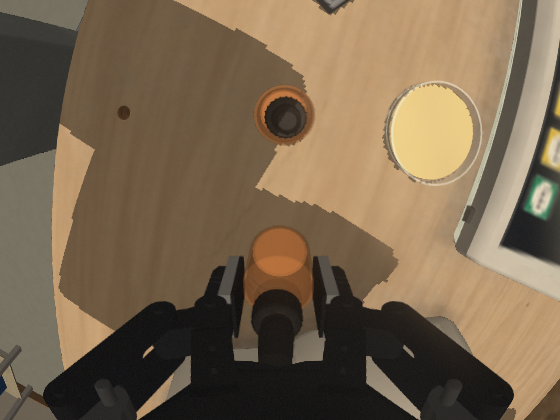

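Run:
```python
from h import *
go([(.5417,.1366,.165,32.1,5),(.4526,.3149,.165,-17.8,15)])
```

```text
now [0.5417 0.1366 0.0431] 32.08
0 {'linear': [0.0, -0.81, 0.0], 'roll': -0.0}
1 {'linear': [0.0, -0.81, 0.0], 'roll': -0.0}
2 {'linear': [0.0, -0.81, 0.0], 'roll': -0.0}
3 {'linear': [0.0, -0.81, 0.0], 'roll': -0.0}
4 {'linear': [0.0, -0.81, 0.0], 'roll': -0.0}
-- [0.542 0.137 0.165] 32.1
0 {'linear': [-0.44, -0.0, 0.04], 'roll': 0.55}
1 {'linear': [-0.44, -0.0, 0.02], 'roll': 0.55}
2 {'linear': [-0.44, -0.0, -0.01], 'roll': 0.55}
3 {'linear': [-0.44, -0.0, -0.03], 'roll': 0.55}
4 {'linear': [-0.44, -0.0, -0.06], 'roll': 0.55}
-- [0.512 0.196 0.165] 15.5
0 {'linear': [-0.43, -0.0, -0.09], 'roll': 0.55}
1 {'linear': [-0.43, -0.0, -0.11], 'roll': 0.55}
2 {'linear': [-0.42, -0.0, -0.13], 'roll': 0.55}
3 {'linear': [-0.41, -0.0, -0.16], 'roll': 0.55}
4 {'linear': [-0.4, -0.0, -0.18], 'roll': 0.55}
-- [0.482 0.255 0.165] -1.2
0 {'linear': [-0.39, -0.0, -0.21], 'roll': 0.55}
1 {'linear': [-0.38, -0.0, -0.23], 'roll': 0.55}
2 {'linear': [-0.37, -0.0, -0.25], 'roll': 0.55}
3 {'linear': [-0.35, -0.0, -0.27], 'roll': 0.55}
4 {'linear': [-0.33, -0.0, -0.29], 'roll': 0.55}
-- [0.453 0.315 0.165] -17.8
```

>>> send_rows --plan '[{"linear": [0, -0.4, 0], "roll": 0}, {"linear": [0, -0.8, 0], "roll": 0}, {"linear": [0, -1, 0], "roll": 0}, {"linear": [0, -1, 0], "roll": 0}, {"linear": [0, -0.8, 0], "roll": 0}]'

```text
t: 17.4
tcp_pos: [0.5416, 0.1366, 0.1648]
tool_rot: [-0.618, 0.342, -0.343, 0.619]
force: [-0.7, 0.5, -0.0]
finger_gap: 0.398
```

Run:
```python
from h import *
shot('wrist','w12.png');shot('scene','s12.png')
a=cv2.imread('pics/w12.png');b=cv2.imread('pics/s12.png')
cv2.imwrite('pics/c12.png',np.hstack([cv2.resize(a[200:380,190:370],(400,400)),cv2.resize(b[100:260,220:380],(400,400))]))
```

```text
(no output)
```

View pics/c12.png

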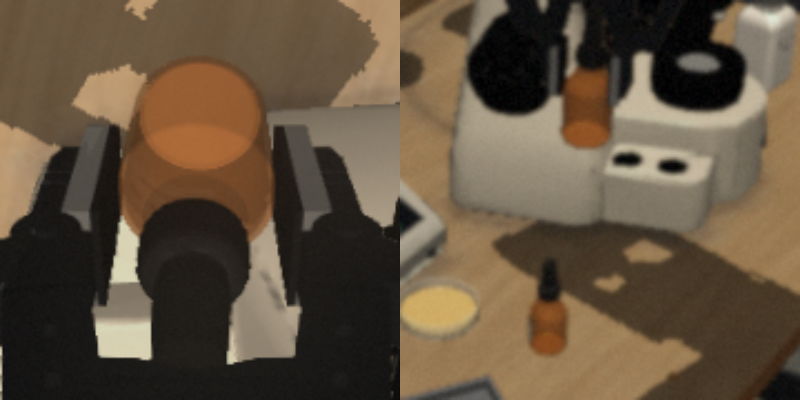

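The bottle is held upright and lifted, and the small look-alike is still standing where it was. Next I'll carry it to the tray.

>>> send_rows --plan '[{"linear": [-0.44, 0, 0.04], "roll": 0.55}, {"linear": [-0.44, 0, 0.02], "roll": 0.55}, {"linear": [-0.44, 0, -0.01], "roll": 0.55}, {"linear": [-0.44, 0, -0.03], "roll": 0.55}, {"linear": [-0.44, 0, -0.06], "roll": 0.55}]'

```text
t: 18.12
tcp_pos: [0.511, 0.196, 0.1619]
tool_rot: [0.563, -0.429, 0.428, -0.562]
force: [0.3, -0.1, -0.3]
finger_gap: 0.398
```

>>> send_rows --plan '[{"linear": [-0.43, 0, -0.09], "roll": 0.55}, {"linear": [-0.43, 0, -0.11], "roll": 0.55}, {"linear": [-0.42, 0, -0.13], "roll": 0.55}, {"linear": [-0.41, 0, -0.16], "roll": 0.55}, {"linear": [-0.4, 0, -0.18], "roll": 0.55}]'

```text
t: 18.75
tcp_pos: [0.4812, 0.2549, 0.1619]
tool_rot: [-0.496, 0.505, -0.504, 0.495]
force: [0.6, -0.7, -0.9]
finger_gap: 0.398
```

>>> send_rows --plan '[{"linear": [-0.39, 0, -0.21], "roll": 0.55}, {"linear": [-0.38, 0, -0.23], "roll": 0.55}, {"linear": [-0.37, 0, -0.25], "roll": 0.55}, {"linear": [-0.35, 0, -0.27], "roll": 0.55}, {"linear": [-0.33, 0, -0.29], "roll": 0.55}]'

```text
t: 19.38
tcp_pos: [0.4511, 0.3141, 0.1619]
tool_rot: [-0.419, 0.57, -0.57, 0.417]
force: [-0.0, 0.7, 0.0]
finger_gap: 0.397
```

Run:
```python
from h import *
s,im=shot('wrist','w13.png')
print(s['t'],s['tcp_pos'].round(4),yaw(s),s['force'],s['finger_gap']*85.4)
go([(.4526,.3149,.0545,-17.8,10)])
```

```text
19.375 [0.4511 0.3141 0.1619] -17.528205846005605 [-0.01188218  0.65627826  0.04451335] 33.90164901401718
now [0.4503 0.3152 0.1619] -17.55
0 {'linear': [-0.0, 0.36, 0.01], 'roll': 0.0}
1 {'linear': [-0.0, 0.36, 0.01], 'roll': 0.0}
2 {'linear': [-0.0, 0.36, 0.01], 'roll': 0.0}
3 {'linear': [-0.0, 0.36, 0.01], 'roll': 0.0}
4 {'linear': [-0.0, 0.36, 0.01], 'roll': 0.0}
-- [0.451 0.315 0.108] -17.7
0 {'linear': [-0.0, 0.36, 0.01], 'roll': 0.0}
1 {'linear': [-0.0, 0.36, 0.01], 'roll': 0.0}
2 {'linear': [-0.0, 0.36, 0.01], 'roll': 0.0}
3 {'linear': [-0.0, 0.36, 0.01], 'roll': 0.0}
4 {'linear': [-0.0, 0.36, 0.01], 'roll': 0.0}
-- [0.453 0.315 0.055] -17.8
```

View pics/w13.png

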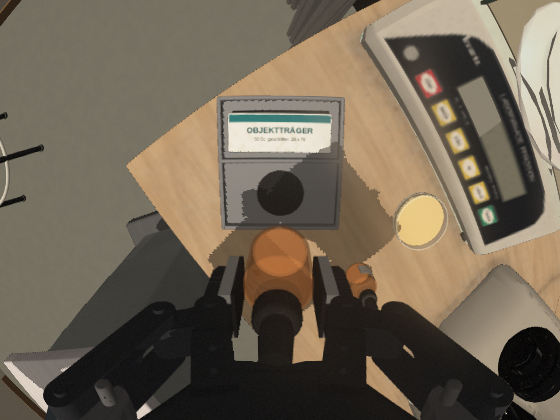

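The box is seated in its bay, and the disc at (280,192) is in line with the bottle. I'll lower the bottle.

>>> send_rows --plan '[{"linear": [0, 0.5, 0.01], "roll": 0}, {"linear": [0, 0.5, 0.01], "roll": 0}, {"linear": [0, 0.5, 0.01], "roll": 0}, {"linear": [0, 0.5, 0.01], "roll": 0}, {"linear": [0, 0.4, 0.01], "roll": 0}]'

```text
t: 20.05
tcp_pos: [0.4533, 0.3132, 0.0895]
tool_rot: [-0.419, 0.57, -0.57, 0.418]
force: [-1.0, 0.0, -0.6]
finger_gap: 0.4
```

Run:
```python
from h import *
s,im=shot('wrist','w14.png')
print(s['t'],s['tcp_pos'].round(4),yaw(s),s['force'],s['finger_gap']*85.4)
go([(.4526,.3149,.0480,-17.8,5)])
c0=np.array([.4602,.3387]);a=np.radians(-17.8);ex=np.array([np.cos(a),np.sin(a)]);ey=np.array([-ex[1],ex[0]])
zb=s['tcp_pos'][2]-.0431
for dy in(-22,-28,-34):
  q=c0+ey*dy/1e3;print(dy,proj('wrist',[*q,zb],s),proj('wrist',[*q,zb+.1],s))
```

```text
20.05 [0.4533 0.3132 0.0895] -17.435642808939242 [-0.95391578  0.04487519 -0.62771145] 34.1876152201048
now [0.4526 0.3129 0.0883] -17.44
0 {'linear': [-0.01, 0.27, -0.0], 'roll': 0.01}
1 {'linear': [-0.01, 0.27, -0.0], 'roll': 0.01}
2 {'linear': [-0.01, 0.27, -0.0], 'roll': 0.01}
3 {'linear': [-0.01, 0.27, -0.0], 'roll': 0.01}
4 {'linear': [-0.01, 0.27, -0.0], 'roll': 0.01}
-- [0.453 0.315 0.048] -17.8
-22 [278.40410101 232.503582  ] [278.36160963 351.08221645]
-28 [278.32991616 241.65103387] [278.22520437 363.50523717]
-34 [278.25728276 250.56967944] [278.0970801  375.01812307]
```

View pics/w14.png

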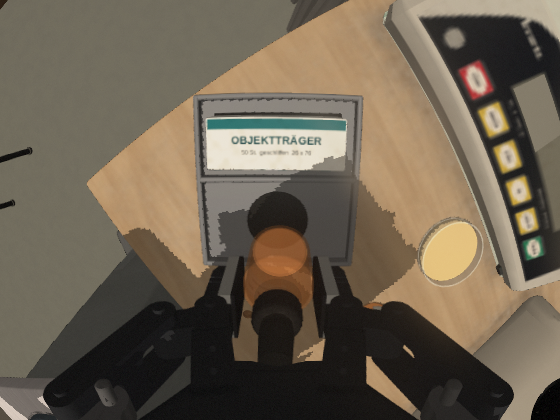

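Reading the base at row 252 suggests the bottle is about 5 mm low in tray y, so I'll correct by 5–6 mm while lowering.

>>> send_rows --plan '[{"linear": [-0.08, 0.35, 0], "roll": 0}, {"linear": [-0.08, 0.35, 0], "roll": 0}, {"linear": [-0.04, 0.3, 0], "roll": 0.01}, {"linear": [0, 0.2, 0], "roll": 0.01}, {"linear": [0, 0.1, 0], "roll": 0.01}]'

```text
t: 20.72
tcp_pos: [0.4551, 0.3192, 0.0514]
tool_rot: [-0.418, 0.571, -0.571, 0.417]
force: [-0.3, -0.8, -0.5]
finger_gap: 0.397
```

Run:
```python
from h import *
s,im=shot('wrist','w15.png');shot('scene','s15.png')
print(s['t'],s['tcp_pos'].round(4),yaw(s),s['force'],s['finger_gap']*85.4)
c0=np.array([.4602,.3387]);a=np.radians(-17.8);ex=np.array([np.cos(a),np.sin(a)]);ey=np.array([-ex[1],ex[0]])
zb=s['tcp_pos'][2]-.0431
d=s['tcp_pos'][:2]-c0;print('tcp in tray',d@ex,d@ey,zb)
for dy in(-22,-28,-34):
  q=c0+ey*dy/1e3;print(dy,proj('wrist',[*q,zb],s))
b=cv2.imread('pics/s15.png');cv2.imwrite('pics/s15c.png',cv2.resize(b[190:330,170:310],None,fx=4,fy=4,interpolation=2))
```

```text
20.725 [0.4551 0.3192 0.0514] -17.598730001192795 [-0.30144243 -0.80739152 -0.47342545] 33.86324747973234
tcp in tray 0.0010502497056677604 -0.020105235361835505 0.008305385215836021
-22 [278.54741302 242.03586532]
-28 [278.50018802 250.94615292]
-34 [278.45385151 259.62317923]
```

View pics/w15.png

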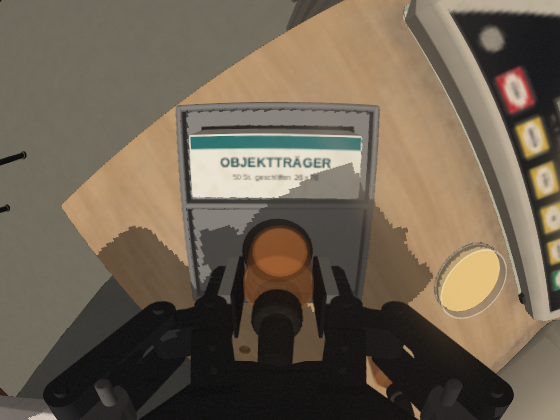

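View pics/s15c.png

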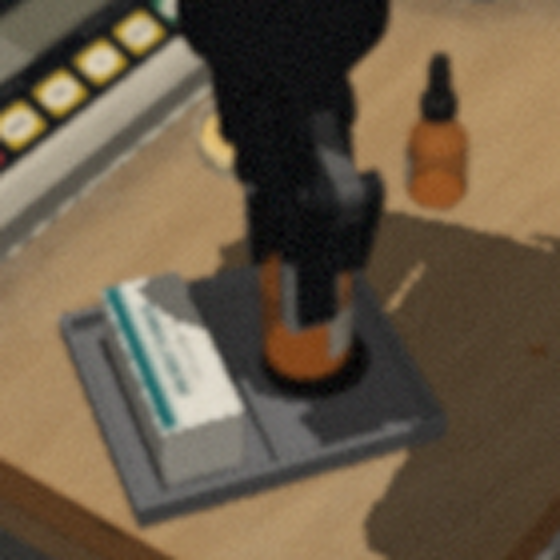

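The bottle is over the disc (base (278,252), disc (278,250)) and about 4 mm above the floor. I'll lower it slowly and watch the force.

>>> send_rows --plan '[{"linear": [0, 0.05, 0], "roll": 0}, {"linear": [0, 0.04, 0], "roll": 0}, {"linear": [0, 0.03, 0], "roll": 0}, {"linear": [0, 0, 0], "roll": 0}, {"linear": [0, 0, 0], "roll": 0}]'

```text
t: 21.45
tcp_pos: [0.4553, 0.3193, 0.0482]
tool_rot: [-0.418, 0.571, -0.571, 0.418]
force: [0.0, 0.1, -0.8]
finger_gap: 0.399
```

>>> send_rows --plan '[{"linear": [0, 0.02, 0], "roll": 0}, {"linear": [0, 0.02, 0], "roll": 0}, {"linear": [0, 0, 0], "roll": 0}, {"linear": [0, 0, 0], "roll": 0}, {"linear": [0, 0, 0], "roll": 0}]'

```text
t: 22.08
tcp_pos: [0.4553, 0.3193, 0.0471]
tool_rot: [0.418, -0.571, 0.571, -0.418]
force: [-0.5, 0.2, 1.4]
finger_gap: 0.398
```

Contact felt (+2 N). I'll release.

>>> send_rows --plan '[{"linear": [0, 0, 0], "roll": 0}, {"linear": [0, 0, 0], "roll": 0}, {"linear": [0, 0, 0], "roll": 0}, {"linear": [0, 0, 0], "roll": 0}, {"linear": [0, 0, 0], "roll": 0}]' --claw 62

```text
t: 22.7
tcp_pos: [0.4552, 0.3193, 0.047]
tool_rot: [0.418, -0.571, 0.571, -0.418]
force: [-1.1, 0.2, -0.1]
finger_gap: 0.729
```

Run:
```python
from h import *
s,im=shot('wrist','w16.png')
print(s['t'],s['tcp_pos'].round(4),yaw(s),s['force'],s['finger_gap']*85.4)
```

```text
22.7 [0.4552 0.3193 0.047 ] -17.59792233154027 [-1.1402263   0.18895303 -0.09450046] 62.275961693878806
```

View pics/w16.png

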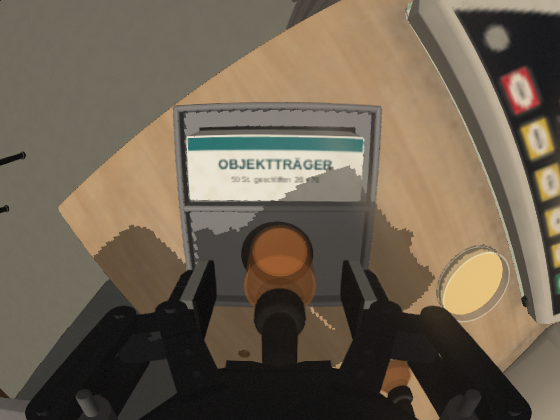

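Released, and the bottle stands upright on the disc with both pads clear. I'll withdraw straight up.

>>> send_rows --plan '[{"linear": [0, -0.3, 0], "roll": 0}, {"linear": [0, -0.5, 0], "roll": 0}, {"linear": [0, -0.8, 0], "roll": 0}, {"linear": [0, -1, 0], "roll": 0}, {"linear": [0, -1, 0], "roll": 0}]'

```text
t: 23.38
tcp_pos: [0.4553, 0.3193, 0.1571]
tool_rot: [0.417, -0.571, 0.571, -0.418]
force: [0.7, 0.2, 0.1]
finger_gap: 0.726
```

>>> send_rows --plan '[{"linear": [0, -0.8, 0], "roll": 0}, {"linear": [0, -0.5, 0], "roll": 0}, {"linear": [0, -0.2, 0], "roll": 0}, {"linear": [0, 0, 0], "roll": 0}, {"linear": [0, 0, 0], "roll": 0}]'

```text
t: 24.0
tcp_pos: [0.4546, 0.319, 0.1991]
tool_rot: [-0.418, 0.571, -0.57, 0.417]
force: [0.3, -0.1, -1.2]
finger_gap: 0.723
```

Run:
```python
from h import *
s,im=shot('wrist','w17.png');_,b=shot('scene','s17.png')
print(s['t'],s['tcp_pos'].round(4),yaw(s))
c0=np.array([.4602,.3387]);a=np.radians(-17.8);ex=np.array([np.cos(a),np.sin(a)]);ey=np.array([-ex[1],ex[0]])
def draw(im,n,dx,dy,k,o):
  c=c0+ex*dx+ey*dy
  for z,r,col in((.004,.018,(255,0,0)),(.046,.018,(0,255,0)),(.07,.011,(0,0,255)),(.104,.007,(255,255,0))):
    pts=np.array([proj(n,[c[0]+r*np.cos(t),c[1]+r*np.sin(t),z],s) for t in np.linspace(0,6.29,40)])
    cv2.polylines(im,[((pts-o+.5)*k-.5).round().astype(int)],True,col,1)
w=cv2.resize(im[90:340,180:380],None,fx=2,fy=2,interpolation=2);draw(w,'wrist',0,-.027,2,np.array([180,90]))
d=cv2.resize(b[190:330,170:310],None,fx=2.8,fy=2.8,interpolation=2);draw(d,'scene',0,-.027,2.8,np.array([170,190]))
o=np.zeros((500,800,3),np.uint8);o[:500,:400]=w;o[:392,400:792]=d;cv2.imwrite('pics/f17.png',o)
```

```text
24.0 [0.4546 0.319  0.1991] -17.602327973513376
```

View pics/f17.png

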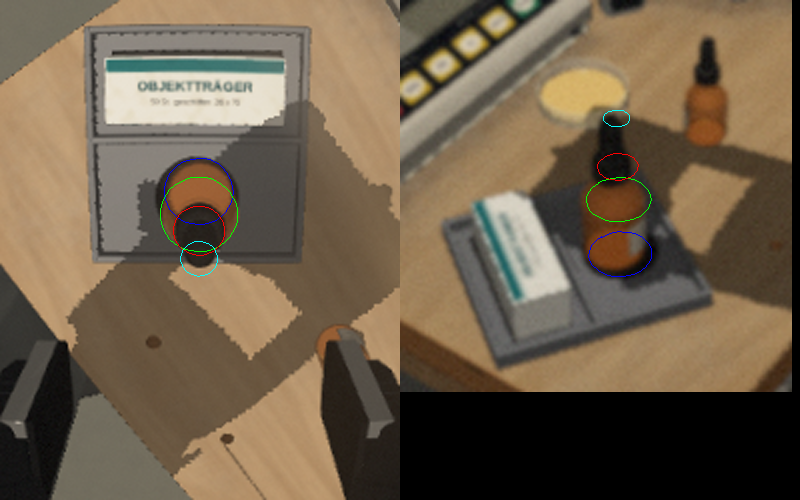

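The bottle stands upright on the disc, within a few mm of bay (0, −27). The box is flat in its bay, and the arm is about 0.1 m clear of both. I'll hand the job in.

```bash
python3 -c "
from station import manip
print(manip.sign_off())"
```

```text
the job is handed in; nothing more can be done
None
```

I loaded the tray in the required order and handed the job in after about 24 s of the 58 s allowed; no verdict is reported.

- **Slide box:** I gripped it across its 32 mm width, lowered it into the rectangle bay and released it there. At that point the bottle still stood beside the microscope. An overlay of where it should lie matched to about 1 mm, and it lies flat.
- **Dropper bottle:** I took the larger of the two dropper bottles and lowered it onto the disc. I stopped at light contact (about 2 N) and let go. The last wrist and scene pictures show it upright, within a few millimetres of tray (0, −27) mm.
- **Clearance:** The gripper was open, with its tips nearly 90 mm above the bottle's top. The smaller look-alike bottle was left alone.

One check disagreed. While I was lowering the bottle, the wrist camera put it about 5 mm off in tray y from where my sums had it. I corrected for that before it touched down, and the later pictures agreed. Smaller differences between the cameras, about 2–4 mm, were well inside the placing tolerances.

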